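Start the second nut of a tofu press and run it home

ROBOT

A 6-joint arm with a two-finger parallel gripper is mounted at the origin on a cart in front of the work surface, level with it; the furniture and walls round the work are solid. World frame = base frame: x ahead of the robot, y to its left, z up, the work surface at z = 0. Lengths are in mm, angles in rad, forces in N, time in s.
With the tool pointing down it reaches from about 300 to 875 mm from the base axis. Payload 6.4 kg.
Tool frame: the origin (TCP) lies between the finger pads; the fingertips stand tip_extent ahead of it and the grasp point (between the pads) lies 11 mm behind it (tip_extent is the distance from the TCP to the fingertips, in mm); z points along the fingers, y is the line along which they close (so a half turn about z gives the same grasp; the last joint's range is limited). The gripper opens to 88 mm and grips with 3 to 60 N. Pads are 18 mm wide; open, the fingers measure 123 mm over their backs; the gripper's body (75 mm by 187 mm) begins 45 mm behind the grasp point.
Start: joints at [-1.53, 0.181, 1.607, -0, 1.354, -0.206], TCP at [140.489, -557.588, 246.714] pointing down, gripper open.
Joint ranges: [-2.99, 2.99], [-0.89, 2.07], [0.3, 2.58], [-1.14, 4.28], [0, 2.63], [-3.12, 3.12]. Speed limits (rad/s): [2.57, 2.57, 3.01, 3.14, 3.14, 3.14].

INTERFACE

Orientations are given as [roll, pitch, yaw] about the fixed x, y, z axes, in that order (R = Rz(yaw) Ry(pitch) Rx(roll)).
In Python, from cell import read_state, camera, camera_model, job_done, tip_extent gives the robot as it stands. The module is installed in compiled form; this text tells all that it offers.
- The arm moves only by the tool carry_out, never from a script. Its arguments are lists of equal length, an entry for each row: "travel": the shift along the world's x, y, z in units of 40 mm (1.0 is 40 mm), a list of three; "twist": the turn about the world's z in units of 6 degrees (1.0 is 6 degrees); "grip": the finger opening in mm, from 0 to 88.1. In form: {"travel": [[dx, dy, dz], ...], "twist": [twist, ...], "grip": [grip, ...]}. A call has exactly 5 rows; each row is the pose to reach, as a shift and turn from the pose commanded when the call began; what a row does not reach only later rows make up. A row lasts 1/10 s, in which the tool goes at most 50 mm and 8.59 degrees, less where a joint would pass 70% of its speed; a pose out of reach is approached as far as the arm can. A call with a gripper value outside its range is refused whole. The fingers move at their own pace and stop on an object; "force" is the grip in N (left out, the last holds). Time passes only in rows, so rows that repeat a pose let the fingers close, or fill a call up. It gives the time, the measured TCP pose, the force, the opening and the grip force at its end, in the units of the state.
- read_state(): the state, without advancing time (a new reading comes with each control period).
- camera(name): name is "scene" or "top" or "wrist"; returns the picture (384x512x3 uint8, red, green, blue); there is no depth.
- camera_model(name): a dict with "K" (3x3 intrinsics, pixels), "world_from_camera" (4x4, takes a point from camera to world coordinates). Camera axes: x right, y down, z forward; pixel columns grow to the right and rows downward; lengths in mm; the calibration is good to about 2 mm. A picture is of the moment at which its call begins: read the wrist's pose just before it. camera_model takes no time and is no camera call; for the wrist camera it gives the pose at the moment of the call.
- job_done(): hands the job in; it is judged then, once.
The state is a dict: "t": time; "q": joint angles; "qvel": joint speeds; "effort": joint torques, N m; "eef_pos": TCP position; "tcp_rot": TCP orientation; "ft_force": force on the tool from outside, world axes, zero at the start; "moment": the same for the moment, N m; "opening": finger opening in mm; "grip_force": force on a finger pad.
Only numpy, scipy, OpenCV 4.12 (cv2) and the standard library are available. Lean on these libraries where they do the work, as an engineer would, in place of code of your own. Each camera call takes 0.05 s, during which the arm holds its last target. There are 200 camera calls.

TASK

The washed tofu press is being put together again: one green nut is already home, the other one stands loose on the worktop. Set the loose nut level over the bare stud, back it off (anticlockwise) under a light push until you feel its thread drop in, then turn it clockwise all the way down until its flange rests on the white pressure plate, and let go. Never force it: its plastic thread must not be pressed or jammed hard. Also leave the mug, the kitchen timer and the tin where they stand.

Things in the scene. Friction and masses are not known exactly. Their poses are not given: they have to be found in the camera images.
- nut: Loose green plastic hex flange nut, 29 mm high, 0.075 kg, standing flange down, the way up it goes on the stud. Origin: centre of its underside, z up. Hex 42 mm across flats (corners 46), 5 to 29 mm above the underside; its flats face the nut's x axis and every 60 degrees from it. Flange 58 mm across, 5 mm thick. Through hole: 20.4 mm in the top 8 mm, 30.4 mm below that.
- nut_lug (a point): Lower face of one of the nut's three inner thread lugs: 12.7 mm from the nut's axis along its x axis, 1.5 mm above its underside; the others at 120 and 240 degrees. Each is 6 mm wide, 3 mm thick and sloped like the thread. Axes as the nut.
- press: White plastic tofu press, stands fast, 112 x 204 mm with a spout on -x; origin under its centre on the worktop, z up. Its pressure plate's top is 34 mm up (ribs 4 mm higher between the studs). Two grey metal studs, 62 mm from the centre on the press's y axis: that on +y has its green nut fully down already, that on -y is bare.
- stud_seat (a point): On the bare stud's axis, level with the pressure plate's top (34 mm above the worktop): where the centre of the nut's underside must end. Axes as the press. The nut's flange meets the plate about 150 degrees clockwise from where the thread has dropped in; near there it can be felt as a rise of force or torque.
- stud_tip (a point): Tip of the bare stud, on its axis, 84 mm above the worktop. The stud ends in a smooth pilot 18 mm across, tapered over the last 6 mm to 10 mm across; the nut slides down over it with 1.2 mm play all round and stays level on it.
- stud_thread (a point): On the bare stud's axis, 19.5 mm above the plate: top of its thread, 28 mm across, right-handed, three blunt starts 120 degrees apart, lead 19.5 mm (3.1 mm per rad): clockwise from above goes down. The stud cannot turn, but the angle at which its starts lie differs every time and no measured pose tells it.
- stud_start (a point): On the bare stud's axis, 8 mm above the plate: nut's underside once dropped in. Before that its lugs ride on the thread's end, 14 to 19 mm above the plate. Clockwise from there they run against blunt starts and jam; anticlockwise the nut climbs 3.1 mm per rad for at most 120 degrees, then drops 10 mm into starts 11 degrees wider than the lugs; 4.5 mm step beyond; 1.3 mm vertical play.
- mug: White mug, 83 mm wide, 86 mm high, 115 mm over the handle; bystander. Origin: centre of its underside.
- timer: Red and white wind-up kitchen timer, 64 mm wide, 54 mm high; bystander. Origin: centre of its underside.
- tin: Small food tin, 76 mm wide, 58 mm high; bystander. Origin: centre of its underside.

How it is judged:
By the outcome, as a careful person would: the job done as asked, in the order asked, and still so for the second after the job is handed in, with the robot touching nothing.
It also fails if it takes over 72 s, if anything falls off the work surface, if the arm or the gripper's body presses on something with over 40 N, if the wrist force passes 120 N, or if a joint passes its speed limit or range.

## Working session

There is one attempt and no reset: what is moved stays moved. The work goes in short steps, Python scripts to look and compute and a tool call to move; the robot and the scene stay as the last step left them, time stands still between calls to the robot, and variables do not carry over. Pictures are saved under pics/ and viewed, at most 10 in all, crops included, and the job is handed in when it is done.

Besides the shell and the picture viewer there is one more tool, called after ">>>" in YAML: its name, and indented under it one key for each argument. carry_out: Moves the arm, as the interface text tells. Its arguments: {"type":"object","properties":{"travel":{"type":"array"},"twist":{"type":"array"},"grip":{"type":"array"},"force":{"type":"number"}},"required":["travel","twist","grip"]}

```bash
mkdir -p pics; python3 - <<'E'
from cell import *
import cv2, numpy as np
s=read_state();print(s, tip_extent if not callable(tip_extent) else tip_extent())
for n in("top","scene"):
    m=camera_model(n);print(n,np.round(m["K"],1).tolist(),np.round(m["world_from_camera"],3).tolist())
    im=camera(n);cv2.imwrite(f"pics/{n}0.png",im[:,:,::-1])
E
```

```text
{'t': 0.0, 'q': array([-1.53030995e+00,  1.81560692e-01,  1.60795937e+00, -9.71040871e-06,
        1.35378043e+00, -2.06311797e-01]), 'qvel': array([ 9.49365668e-04, -8.32982523e-06, -4.67293271e-04,  1.91359671e-05,
        1.18878719e-03, -7.21293996e-04]), 'effort': array([-6.89814642e-04, -4.33876634e+01, -3.41845036e+01,  7.01057073e-02,
        3.86317482e-02, -1.56929091e-04]), 'eef_pos': array([ 140.45967228, -557.06656963,  245.82257079]), 'tcp_rot': array([-3.13991909e+00, -3.40574225e-04,  2.46799992e-01]), 'ft_force': array([0.97486905, 0.48476644, 0.22614497]), 'moment': array([-0.001561  ,  0.01690558, -0.00545281]), 'grip_force': 0.0, 'opening': 88.09455101337423} 8.0
top [[497.4, 0.0, 265.2], [0.0, 497.4, 184.1], [0.0, 0.0, 1.0]] [[0.002, -0.99, 0.142, 367.869], [-1.0, -0.004, -0.016, 33.874], [0.017, -0.142, -0.99, 1303.886], [0.0, 0.0, 0.0, 1.0]]
scene [[434.4, 0.0, 257.1], [0.0, 434.4, 190.5], [0.0, 0.0, 1.0]] [[0.881, -0.315, 0.353, 206.461], [-0.473, -0.561, 0.68, -674.297], [-0.016, -0.766, -0.643, 723.746], [0.0, 0.0, 0.0, 1.0]]
```

```bash
ls
```

```text
pics
```

View pics/top0.png

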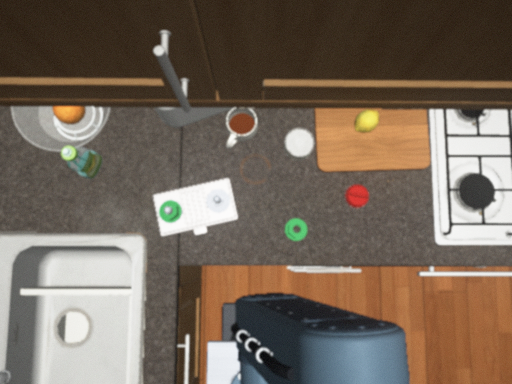

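View pics/scene0.png

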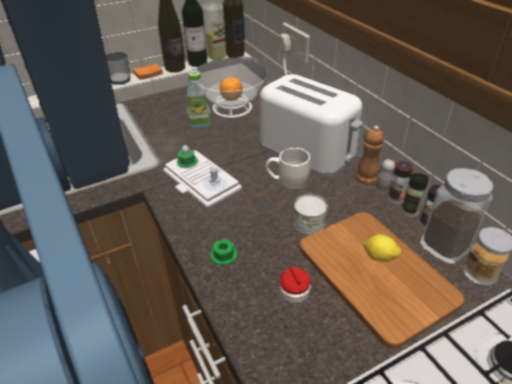

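The top view shows the loose nut at (296,230), the bare stud at (217,201), the seated nut at (170,211), the mug at (241,122), the tin at (299,142) and the timer at (357,196). The scene view agrees.

```bash
cat > h.py <<'E'
import numpy as np, cv2
from cell import *
def ray(m,uv,z):
    d=np.linalg.inv(m["K"])@np.array([uv[0],uv[1],1.]); T=m["world_from_camera"]
    d=T[:3,:3]@d; o=T[:3,3]; return o+d*(z-o[2])/d[2]
def proj(m,P):
    T=np.linalg.inv(m["world_from_camera"]); p=m["K"]@(T[:3,:3]@np.asarray(P,float)+T[:3,3]); return p[:2]/p[2]
def green(im):
    h=cv2.cvtColor(im,cv2.COLOR_RGB2HSV); return cv2.inRange(h,(55,120,60),(85,255,255))
E
python3 - <<'E'
from h import *
m=camera_model("top"); im=cv2.imread("pics/top0.png")[:,:,::-1].copy()
n,l,st,c=cv2.connectedComponentsWithStats(green(im))
for i in range(1,n):
    if st[i,4]>60: print(st[i],c[i],ray(m,c[i],8))
for nm,uv,z in(("tip",(217,200),84),("mug",(241,122),86),("tin",(299,142),58),("timer",(357,196),50),("pc1",(153,196),34),("pc2",(230,180),34),("pc3",(237,216),34),("pc4",(162,234),34)): print(nm,ray(m,uv,z).round())
print(camera_model("wrist")["world_from_camera"].round(3),camera_model("wrist")["K"])
im=cv2.resize(im[160:250,140:320],None,fx=4,fy=4,interpolation=cv2.INTER_CUBIC); cv2.imwrite("pics/c1.png",im[:,:,::-1])
E
```

```text
[160 202  20  19 220] [170.64545455 211.66818182] [480.38220229 258.49923706   8.        ]
[286 219  21  21 297] [295.59259259 229.24242424] [435.68731813 -66.84684017   8.        ]
tip [503. 132.  84.]
mug [700.  75.  86.]
tin [656. -73.  58.]
timer [ 518. -221.   50.]
pc1 [518. 300.  34.]
pc2 [561. 104.  34.]
pc3 [468.  85.  34.]
pc4 [421. 274.  34.]
[[ 2.45000e-01 -9.35000e-01 -2.57000e-01  2.07792e+02]
 [-9.70000e-01 -2.36000e-01 -6.40000e-02 -5.40451e+02]
 [-1.00000e-03  2.65000e-01 -9.64000e-01  3.84496e+02]
 [ 0.00000e+00  0.00000e+00  0.00000e+00  1.00000e+00]] [[337.41599388   0.         253.13712393]
 [  0.         337.41599388 193.44289685]
 [  0.           0.           1.        ]]
```

View pics/c1.png

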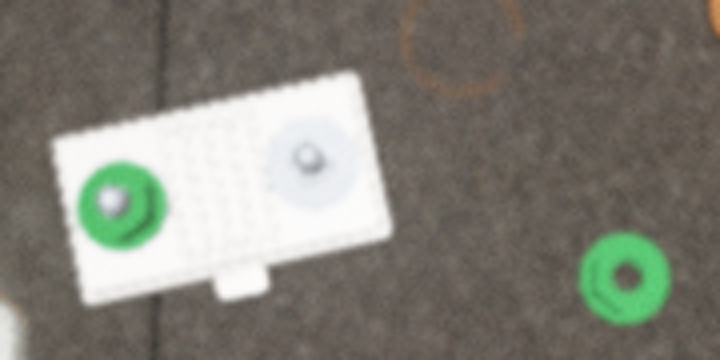

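The crop shows the press turned about 13°, which puts the bare stud near (504,131). The loose nut is near (436,-67). I'll go above the nut with the tool turned about +90° so the whole screwing turn fits in one grasp.

>>> carry_out:
  travel:
    - [0.5,0.8,0]
    - [1.0,1.6,0]
    - [1.5,2.4,0]
    - [2.0,3.2,0]
    - [2.5,4.0,0]
  twist: [1,2,3,4,5]
  grip: [88,88,88,88,88]

```text
t: 0.6
eef_pos: [240.9, -396.0, 246.3]
tcp_rot: [-3.141, -0.0, 0.774]
ft_force: [1.0, -0.1, -0.5]
opening: 87.9
grip_force: 0.0
```

>>> carry_out:
  travel:
    - [0.5,0.8,-0.2]
    - [1.0,1.6,-0.4]
    - [1.5,2.4,-0.6]
    - [2.0,3.2,-0.8]
    - [2.5,4.0,-1.0]
  twist: [1,2,3,4,5]
  grip: [88,88,88,88,88]

```text
t: 1.1
eef_pos: [340.9, -236.0, 206.3]
tcp_rot: [-3.142, -0.0, 1.298]
ft_force: [-1.1, -0.5, 0.1]
opening: 87.8
grip_force: 0.0
```

>>> carry_out:
  travel:
    - [0.5,0.8,-0.4]
    - [1.0,1.6,-0.8]
    - [1.5,2.4,-1.1]
    - [2.0,3.3,-1.4]
    - [2.4,4.2,-1.4]
  twist: [1,2,3,4,5]
  grip: [88,88,88,88,88]

```text
t: 1.6
eef_pos: [436.0, -67.5, 149.0]
tcp_rot: [-3.139, -0.002, 1.822]
ft_force: [0.4, -0.2, -0.2]
opening: 87.8
grip_force: 0.0
```

```bash
python3 - <<'E'
from h import *
s=read_state();print(s["t"],s["eef_pos"],s["tcp_rot"],s["q"])
m=camera_model("wrist"); im=camera("wrist"); cv2.imwrite("pics/w1.png",im[:,:,::-1])
np.savez("w1.npz",K=m["K"],T=m["world_from_camera"])
n,l,st,c=cv2.connectedComponentsWithStats(green(im))
for i in range(1,n):
    if st[i,4]>100: print(st[i],c[i],ray(m,c[i],10))
E
```

```text
1.6 [435.96465024 -67.5410663  148.96743374] [-3.13923236e+00 -1.89157131e-03  1.82176564e+00] [-4.24002135e-01 -2.65676754e-03  2.01965713e+00  2.10573700e-06
  1.12761703e+00 -6.74974582e-01]
[ 220  148   67   67 3029] [252.69659954 179.18785078] [435.67819709 -63.39930938  10.        ]
```

View pics/w1.png

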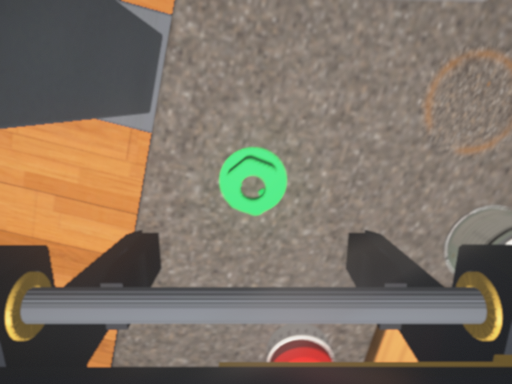

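The wrist view shows the nut at (253,180), between the fingers. A hex corner points up at about (252,150), with dark side faces on either side of it. Next I fit its centre and hex angle.

```bash
cat >> h.py <<'E'
def circ(x,y,z,r,n=60):
    a=np.arange(n)*2*np.pi/n; return np.c_[x+r*np.cos(a),y+r*np.sin(a),a*0+z]
def hexa(x,y,z,phi):
    a=phi+np.pi/6+np.arange(6)*np.pi/3; return np.c_[x+24.25*np.cos(a),y+24.25*np.sin(a),a*0+z]
def pr(m,P): return np.array([proj(m,p) for p in P])
def fitnut(m,im,x0,y0,z0=0):
    from scipy.optimize import minimize
    S=8; msk=green(im)>0
    ys,xs=np.nonzero(msk); d0=proj(m,(x0,y0,z0+10)); k=(abs(xs-d0[0])<60)&(abs(ys-d0[1])<60)
    n,l,st,c=cv2.connectedComponentsWithStats(msk.astype(np.uint8)); i=1+np.argmax([st[j,4]-50*np.hypot(*(c[j]-d0)) for j in range(1,n)])
    blob=(l==i).astype(np.uint8); cn,_=cv2.findContours(blob,cv2.RETR_EXTERNAL,cv2.CHAIN_APPROX_NONE); blob=cv2.drawContours(blob*0,cn,-1,1,-1)
    def sil(v):
        h=cv2.convexHull(np.r_[pr(m,circ(v[0],v[1],z0,29)),pr(m,circ(v[0],v[1],z0+5,29)),pr(m,circ(v[0],v[1],z0+29,22.5))].astype(np.float32))
        o=np.zeros(blob.shape,np.uint8); return cv2.fillConvexPoly(o,np.round(h*16).astype(np.int32),1,cv2.LINE_8,4)
    f=lambda v: np.sum(sil(v)!=blob)
    b=minimize(f,[x0,y0],method="Nelder-Mead",options=dict(initial_simplex=[[x0,y0],[x0+6,y0],[x0,y0+6]],xatol=.05,fatol=.5))
    x,y=b.x
    g=cv2.GaussianBlur(im,(0,0),.7).astype(np.float32).sum(2); G=np.hypot(cv2.Sobel(g,5,1,0),cv2.Sobel(g,5,0,1))
    sc=[]
    for d in range(60):
        s=0
        for z in(29,):
            p=pr(m,hexa(x,y,z0+z,np.radians(d))); q=np.concatenate([np.linspace(p[j],p[(j+1)%6],15) for j in range(6)]).astype(np.float32)
            s+=cv2.remap(G,q[:,0],q[:,1],1).mean()
        sc.append(s)
    return x,y,b.fun,blob.sum(),np.array(sc)
E
python3 - <<'E'
from h import *
z=np.load("w1.npz"); m=dict(K=z["K"],world_from_camera=z["T"]); im=cv2.imread("pics/w1.png")[:,:,::-1].copy()
x,y,e,n,sc=fitnut(m,im,435.7,-65); d=int(np.argmax(sc)); print(x,y,e,n,d,np.argsort(-sc)[:8],sc.round()[::3])
S=7; u,v=proj(m,(x,y,10)).round().astype(int)-40; c=cv2.resize(im[v:v+80,u:u+80,::-1],None,fx=S,fy=S,interpolation=2)
c2=c.copy()
for P in(circ(x,y,0,29),hexa(x,y,29,np.radians(d)),hexa(x,y,5,np.radians(d))):
    cv2.polylines(c2,[np.round((pr(m,P)-[u,v]+.5)*S).astype(np.int32)],True,(0,0,255),1)
cv2.imwrite("pics/c2.png",cv2.resize(np.hstack([c,c2]),(800,400)))
E
```

```text
436.17165322303765 -66.44135618209839 203.0 3463 21 [21 22 23 24 20 25 19 26] [133. 134. 139. 138. 148. 159. 168. 172. 171. 166. 152. 141. 138. 132.
 130. 128. 126. 125. 126. 125.]
```

View pics/c2.png

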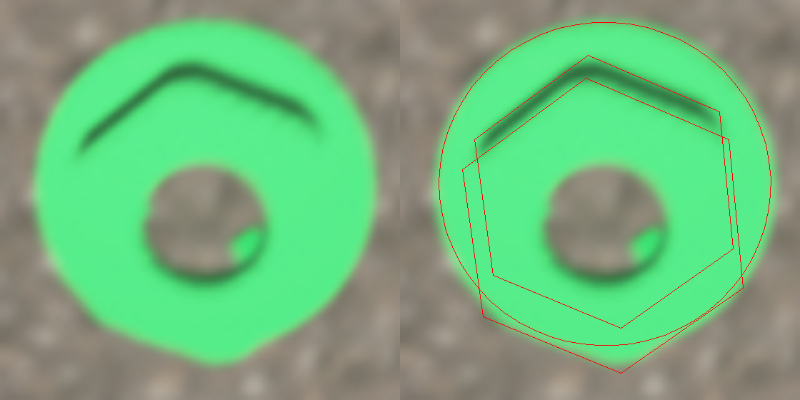

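```bash
cat >> h.py <<'E'
def fit3(m,im,v0,z0=0):
    from scipy.optimize import minimize
    d0=proj(m,(v0[0],v0[1],z0+10)); n,l,st,c=cv2.connectedComponentsWithStats((green(im)>0).astype(np.uint8))
    i=1+np.argmax([st[j,4]-50*np.hypot(*(c[j]-d0)) for j in range(1,n)])
    cn,_=cv2.findContours((l==i).astype(np.uint8),cv2.RETR_EXTERNAL,cv2.CHAIN_APPROX_NONE); cn=max(cn,key=len)[:,0].astype(float)
    hull=cv2.convexHull(cn.astype(np.float32))
    def f(v):
        h=cv2.convexHull(np.r_[pr(m,circ(v[0],v[1],z0,29)),pr(m,circ(v[0],v[1],z0+5,29))].astype(np.float32))
        h2=cv2.convexHull(np.r_[pr(m,hexa(v[0],v[1],z0+29,np.radians(v[2]))),pr(m,hexa(v[0],v[1],z0+5,np.radians(v[2])))].astype(np.float32))
        e=[max(cv2.pointPolygonTest(h,tuple(p),True),cv2.pointPolygonTest(h2,tuple(p),True))+.0-.4 for p in cn]
        return np.mean(np.clip(np.abs(e),0,3))
    b=minimize(f,v0,method="Nelder-Mead",options=dict(initial_simplex=[v0,[v0[0]+3,v0[1],v0[2]],[v0[0],v0[1]+3,v0[2]],[v0[0],v0[1],v0[2]+8]]))
    return b.x,b.fun
E
python3 - <<'E'
from h import *
z=np.load("w1.npz"); m=dict(K=z["K"],world_from_camera=z["T"]); im=cv2.imread("pics/w1.png")[:,:,::-1].copy()
for p in(17,22,27): print(fit3(m,im,[436.,-66,p]))
# pads midpoint: where stud tip etc visible later
E
```

```text
(array([436.22599854, -66.12209886,  20.41630346]), np.float64(0.5115312661384654))
(array([436.25101084, -66.11251926,  21.37388657]), np.float64(0.5117912384787985))
(array([436.2292442 , -66.12152891,  20.42251465]), np.float64(0.5115446506587739))
```

>>> carry_out:
  travel:
    - [0,0.03,-0.6]
    - [0,0.03,-1.4]
    - [0,0.03,-2.2]
    - [0,0.03,-2.9]
    - [0,0.03,-3.3]
  twist: [1.1,1.1,1.1,1.1,1.1]
  grip: [75,70,70,70,70]
  force: 20

```text
t: 2.15
eef_pos: [434.9, -67.8, 16.5]
tcp_rot: [-3.139, -0.002, 1.932]
ft_force: [-0.6, -0.3, -0.3]
opening: 69.9
grip_force: 0.0
```

>>> carry_out:
  travel:
    - [0,0,0]
    - [0,0,0]
    - [0,0,0]
    - [0,0,0]
    - [0,0,0]
  twist: [0,0,0,0,0]
  grip: [65,60,55,52,50]

```text
t: 2.65
eef_pos: [437.2, -68.7, 19.6]
tcp_rot: [3.14, 0.001, 1.933]
ft_force: [-0.1, -0.1, 0.5]
opening: 50.1
grip_force: 0.0
```

```bash
python3 - <<'E'
from h import *
for k in range(4):
    s=read_state(); m=camera_model("wrist"); im=camera("wrist")
    print(s["t"],s["eef_pos"].round(2),s["tcp_rot"].round(4),m["world_from_camera"][:3,3].round(1))
    if k>1: print(fit3(m,im,[436.2,-66.1,21.]))
cv2.imwrite("pics/w2.png",im[:,:,::-1])
E
```

```text
2.65 [437.18 -68.7   19.6 ] [3.1402e+00 1.3000e-03 1.9328e+00] [414.3  -4.8 158.1]
2.7 [437.01 -68.61  19.42] [3.1406e+00 1.1000e-03 1.9329e+00] [414.2  -4.7 157.9]
2.75 [436.89 -68.55  19.28] [3.1408e+00 8.0000e-04 1.9328e+00] [414.1  -4.7 157.8]
(array([435.97148077, -67.40266933,  24.17800828]), np.float64(1.3254878468296831))
2.8 [436.77 -68.5   19.13] [3.1410e+00 6.0000e-04 1.9328e+00] [414.1  -4.7 157.6]
(array([435.93820955, -67.3977692 ,  25.34491838]), np.float64(1.3306256326982149))
```

View pics/w2.png

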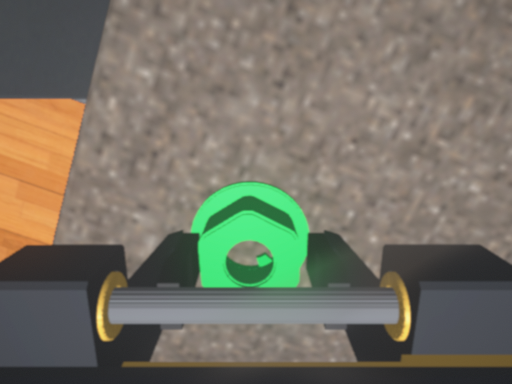

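```bash
python3 - <<'E'
from h import *
from scipy.optimize import minimize
s=read_state(); m=camera_model("wrist"); im=camera("wrist"); print(s["eef_pos"],s["tcp_rot"])
g=(green(im)>0).astype(np.uint8); cn,_=cv2.findContours(g,cv2.RETR_EXTERNAL,cv2.CHAIN_APPROX_NONE); cn=max(cn,key=len)[:,0].astype(float)
cn=cn[cn[:,1]<228]
def f(v):
    h=cv2.convexHull(np.r_[pr(m,circ(v[0],v[1],0,29)),pr(m,circ(v[0],v[1],5,29))].astype(np.float32))
    return np.mean(np.clip([abs(cv2.pointPolygonTest(h,tuple(p),True)-.4) for p in cn],0,4))
b=minimize(f,[436,-66],method="Nelder-Mead"); print(b.x,b.fun,len(cn))
yaw=s["tcp_rot"][2]; d=b.x-s["eef_pos"][:2]; print("tool x off",d@[np.cos(yaw),np.sin(yaw)],"tool y off",d@[np.sin(yaw),-np.cos(yaw)])
E
```

```text
[436.68279927 -68.46255366  19.02100958] [3.14117234e+00 4.42639618e-04 1.93285634e+00]
[436.02157043 -67.36046891] 0.28165051520601864 142
tool x off 1.2648438599237721 tool y off -0.22800079096956238
```

>>> carry_out:
  travel:
    - [0,0.03,-0.05]
    - [0,0.035,-0.09]
    - [0,0.035,-0.09]
    - [0,0.035,-0.09]
    - [0,0.035,-0.09]
  twist: [0,0,0,0,0]
  grip: [50,48,44,40,38]
  force: 25

```text
t: 3.4
eef_pos: [436.4, -67.0, 15.0]
tcp_rot: [-3.141, -0.0, 1.933]
ft_force: [0.6, 0.5, -0.7]
opening: 41.8
grip_force: 24.9
```

>>> carry_out:
  travel:
    - [0,0,0]
    - [0,0,0]
    - [0,0,0]
    - [0,0,0.05]
    - [0,0,0.1]
  twist: [0,0,0,0,0]
  grip: [38,38,38,38,38]

```text
t: 3.9
eef_pos: [436.5, -67.0, 19.3]
tcp_rot: [-3.142, -0.0, 1.933]
ft_force: [0.2, 0.2, -0.3]
opening: 41.8
grip_force: 24.9
```

>>> carry_out:
  travel:
    - [0,0,0.6]
    - [0.2,0.3,1.4]
    - [0.6,0.8,2.2]
    - [1.0,1.4,3.0]
    - [1.5,2.1,3.3]
  twist: [0,0,0,0,0]
  grip: [38,38,38,38,38]

```text
t: 4.4
eef_pos: [498.7, 17.2, 155.0]
tcp_rot: [3.137, 0.003, 1.932]
ft_force: [1.2, -0.3, -1.2]
opening: 42.0
grip_force: 24.9
```

>>> carry_out:
  travel:
    - [0.4,0.6,0]
    - [0.8,1.2,0]
    - [0.8,1.2,0]
    - [0.8,1.2,0]
    - [0.8,1.2,0]
  twist: [0,0,0,0,0]
  grip: [38,38,38,38,38]

```text
t: 4.9
eef_pos: [527.8, 64.4, 150.8]
tcp_rot: [-3.141, -0.0, 1.932]
ft_force: [-0.0, -0.2, 0.1]
opening: 41.8
grip_force: 24.9
```

```bash
python3 - <<'E'
from h import *
for k in range(5):
    s=read_state(); m=camera_model("wrist"); im=camera("wrist")
print(s["t"],s["eef_pos"],s["tcp_rot"],s["ft_force"],s["opening"],s["q"])
np.savez("w3.npz",K=m["K"],T=m["world_from_camera"],e=s["eef_pos"],r=s["tcp_rot"])
cv2.imwrite("pics/w3.png",im[:,:,::-1])
for z in(34,84): print(proj(m,(504,131,z)))
E
```

```text
5.1 [528.1631566   64.23980295 151.08916296] [-3.14132987e+00  4.14272294e-06  1.93158287e+00] [ 0.12776545 -0.17494897 -0.36956364] 41.89936838031701 [-1.02150461e-01  1.94337635e-01  1.79858984e+00 -1.32693768e-04
  1.14889846e+00 -4.62882652e-01]
[252.59401357  95.74521017]
[252.41017478  94.58631204]
```

View pics/w3.png

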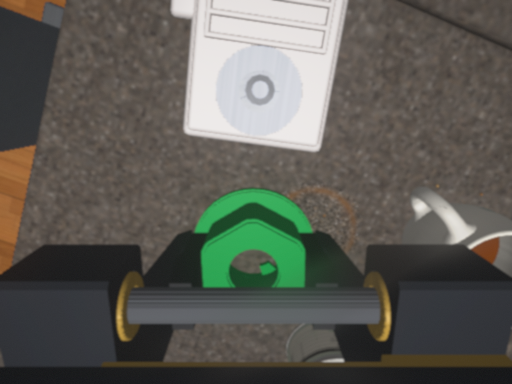

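The view shows the bare stud at (260,90) on its round seat, seen straight from above. The nut is held level at the bottom centre. Next I measure both in this picture.

```bash
cat > meas.py <<'E'
from h import *
from scipy.optimize import minimize
def meas(m,im,e,yaw,row):
    g=(green(im)>0).astype(np.uint8); cn,_=cv2.findContours(g,cv2.RETR_EXTERNAL,cv2.CHAIN_APPROX_NONE); cn=max(cn,key=len)[:,0].astype(float)
    cn=cn[cn[:,1]<row]; z0=e[2]-15
    def f(v):
        h=cv2.convexHull(np.r_[pr(m,circ(v[0],v[1],z0,29)),pr(m,circ(v[0],v[1],z0+5,29))].astype(np.float32))
        return np.mean(np.clip([abs(cv2.pointPolygonTest(h,tuple(p),True)-.4) for p in cn],0,4))
    b=minimize(f,e[:2],method="Nelder-Mead"); print("nut",b.x,b.fun,len(cn))
    d=b.x-e[:2]; print("off tool x,y",d@[np.cos(yaw),np.sin(yaw)],d@[np.sin(yaw),-np.cos(yaw)])
E
python3 - <<'E'
from meas import *
z=np.load("w3.npz"); m=dict(K=z["K"],world_from_camera=z["T"]); im=cv2.imread("pics/w3.png")[:,:,::-1].copy()
meas(m,im,z["e"],z["r"][2],232)
hsv=cv2.cvtColor(im,cv2.COLOR_RGB2HSV).astype(int)
gray=cv2.cvtColor(im,cv2.COLOR_RGB2GRAY)
print(gray[90,210:310].tolist()); print(hsv[90,210:310,1].tolist()); print(gray[40:140,260].tolist())
big=cv2.resize(im[30:150,190:330],None,fx=5,fy=5,interpolation=2)
cv2.imwrite("pics/c3.png",big[:,:,::-1])
E
```

```text
nut [529.82271322  63.91196578] 0.3361514800787924 139
off tool x,y -0.89257132366711 1.4369835814685097
[234, 234, 234, 234, 233, 230, 223, 218, 215, 215, 213, 212, 213, 214, 215, 214, 215, 215, 215, 215, 215, 217, 218, 218, 215, 213, 212, 213, 213, 212, 211, 211, 211, 208, 198, 180, 163, 158, 157, 158, 163, 179, 199, 211, 213, 214, 215, 214, 213, 214, 214, 215, 216, 216, 218, 218, 217, 209, 189, 163, 151, 150, 150, 157, 178, 201, 211, 214, 214, 215, 215, 214, 214, 215, 216, 218, 219, 219, 218, 217, 216, 215, 215, 216, 216, 217, 217, 217, 217, 216, 215, 215, 221, 229, 232, 232, 232, 232, 232, 232]
[4, 5, 5, 5, 4, 2, 5, 9, 10, 10, 10, 10, 10, 9, 9, 10, 10, 10, 9, 9, 9, 9, 10, 9, 9, 10, 12, 10, 9, 8, 8, 8, 9, 10, 11, 12, 9, 8, 8, 9, 11, 14, 16, 13, 12, 9, 9, 10, 12, 10, 9, 9, 9, 9, 9, 10, 9, 14, 16, 12, 10, 8, 10, 11, 12, 12, 12, 9, 9, 9, 10, 10, 10, 9, 9, 9, 9, 9, 9, 9, 9, 9, 9, 10, 10, 10, 9, 9, 9, 9, 8, 4, 3, 7, 5, 5, 5, 5, 5, 4]
[219, 227, 227, 212, 176, 169, 199, 213, 215, 214, 214, 215, 215, 214, 214, 215, 215, 215, 215, 214, 214, 214, 214, 214, 215, 215, 214, 214, 214, 214, 211, 209, 208, 202, 180, 155, 144, 144, 144, 148, 170, 200, 213, 214, 214, 214, 214, 214, 214, 214, 214, 214, 214, 214, 213, 214, 214, 208, 191, 171, 163, 164, 163, 164, 174, 194, 212, 216, 216, 216, 217, 218, 218, 217, 217, 217, 217, 217, 217, 217, 217, 217, 217, 217, 216, 217, 217, 217, 217, 217, 217, 217, 217, 217, 218, 221, 224, 219, 206, 203]
```

View pics/c3.png

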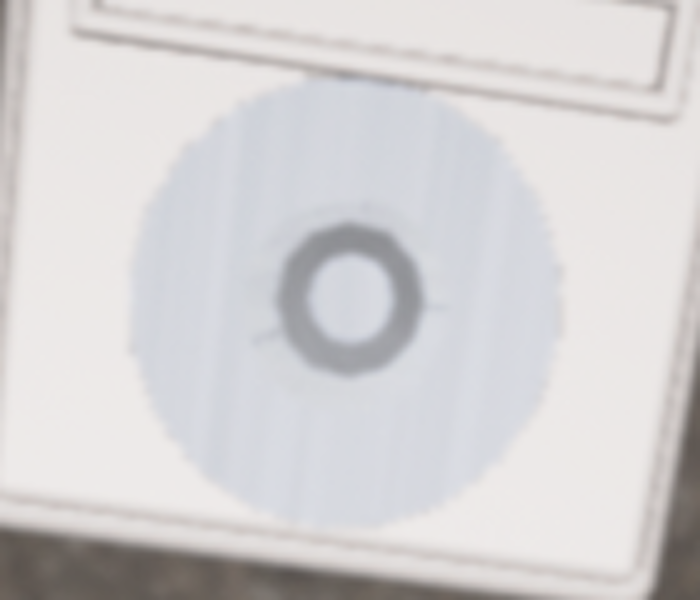

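```bash
python3 - <<'E'
from meas import *
z=np.load("w3.npz"); m=dict(K=z["K"],world_from_camera=z["T"])
for uv,h in(((259.6,89.2),84),((259.6,89.4),78),((258.8,89.9),34)):
    p=ray(m,uv,h); print(p, (p[:2]-[529.82,63.91])/40,(p[:2]-z["e"][:2])/40)
yaw=z["r"][2];print(np.degrees(yaw))
E
```

```text
[506.85572423 135.29846378  84.        ] [-0.57410689  1.78471159] [-0.53268581  1.77646652]
[506.9308027  135.40205483  78.        ] [-0.57222993  1.78730137] [-0.53080885  1.7790563 ]
[506.77055272 136.39618529  34.        ] [-0.57623618  1.81215463] [-0.5348151   1.80390956]
110.67154619452782
```

>>> carry_out:
  travel:
    - [-0.2,0.5,0]
    - [-0.4,1.1,0]
    - [-0.56,1.77,0]
    - [-0.56,1.77,-0.5]
    - [-0.56,1.77,-1.1]
  twist: [0,0,0,0,0]
  grip: [38,38,38,38,38]

```text
t: 5.65
eef_pos: [507.0, 136.4, 107.9]
tcp_rot: [3.138, 0.001, 1.934]
ft_force: [-0.6, -0.3, -1.3]
opening: 41.9
grip_force: 24.9
```

```bash
python3 - <<'E'
from h import *
for k in range(5):
    s=read_state(); m=camera_model("wrist"); im=camera("wrist")
print(s["t"],s["eef_pos"],s["tcp_rot"],s["ft_force"],s["opening"])
T=camera("scene"); tm=camera_model("scene")
np.savez("w4.npz",K=m["K"],T=m["world_from_camera"],e=s["eef_pos"],r=s["tcp_rot"])
u,v=proj(tm,(506,134,90)).astype(int)
a=cv2.resize(im[170:320,165:345],(480,400),interpolation=2); b=cv2.resize(T[v-30:v+30,u-24:u+24],(320,400),interpolation=2)
cv2.imwrite("pics/w4.png",np.hstack([a,b])[:,:,::-1])
p=[proj(m,(*s["eef_pos"][:2],z)) for z in(84,s["eef_pos"][2]+14)]; print(p)
E
```

```text
5.85 [505.84151237 135.49910338 107.15366146] [-3.14048420e+00 -3.61876629e-04  1.93228855e+00] [ 0.18148366 -0.38005499  0.42201037] 42.05102526252448
[array([250.3614731 , 236.70283953]), array([249.51356057, 272.01243991])]
```

View pics/w4.png

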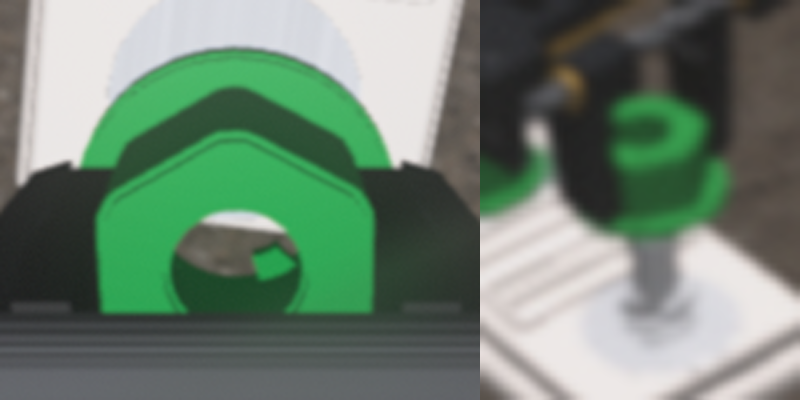

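The nut's hex and the seat disc both line up near column 253. In the scene view the stud lies centred under the flange. I'll lower it gently and watch the sideways force.

>>> carry_out:
  travel:
    - [0,0,-0.15]
    - [0,0,-0.3]
    - [0,0,-0.45]
    - [0,0,-0.6]
    - [0,0,-0.6]
  twist: [0,0,0,0,0]
  grip: [38,38,38,38,38]

```text
t: 6.45
eef_pos: [505.2, 135.7, 81.9]
tcp_rot: [-3.14, -0.001, 1.933]
ft_force: [-0.1, -1.3, -1.5]
opening: 41.7
grip_force: 24.9
```

>>> carry_out:
  travel:
    - [0,0,-0.03]
    - [0,0,-0.06]
    - [0,0,-0.09]
    - [0,0,-0.12]
    - [0,0,-0.15]
  twist: [0,0,0,0,0]
  grip: [38,38,38,38,38]

```text
t: 6.95
eef_pos: [506.2, 135.8, 77.1]
tcp_rot: [3.141, 0.0, 1.933]
ft_force: [-0.6, -0.4, -0.3]
opening: 41.9
grip_force: 24.9
```

>>> carry_out:
  travel:
    - [0,0,-0.03]
    - [0,0,-0.06]
    - [0,0,-0.08]
    - [0,0,-0.08]
    - [0,0,-0.08]
  twist: [0,0,0,0,0]
  grip: [38,38,38,38,38]

```text
t: 7.45
eef_pos: [506.1, 135.8, 73.9]
tcp_rot: [-3.142, 0.0, 1.933]
ft_force: [0.4, 0.4, -0.4]
opening: 42.1
grip_force: 24.9
```

```bash
cat > st.py <<'E'
from cell import *
import numpy as np
s=read_state(); print(round(s["t"],2),s["eef_pos"].round(2),"yaw",np.degrees(s["tcp_rot"][2]).round(1),"F",s["ft_force"].round(2),"M",s["moment"].round(3),"op",round(s["opening"],1),"q6",s["q"][5].round(2))
E
python3 st.py
```

```text
7.45 [506.1  135.83  73.91] yaw 110.7 F [ 0.38  0.36 -0.41] M [-0.054 -0.105  0.025] op 42.1 q6 -0.33
```

>>> carry_out:
  travel:
    - [0,0,-0.02]
    - [0,0,-0.04]
    - [0,0,-0.06]
    - [0,0,-0.06]
    - [0,0,-0.06]
  twist: [0,0,0,0,0]
  grip: [38,38,38,38,38]

```text
t: 7.95
eef_pos: [506.1, 135.8, 71.5]
tcp_rot: [-3.142, -0.0, 1.933]
ft_force: [-0.1, 0.3, -0.0]
opening: 41.9
grip_force: 24.9
```

```bash
python3 st.py
```

```text
7.95 [506.08 135.82  71.49] yaw 110.7 F [-0.11  0.33 -0.02] M [-0.039 -0.09  -0.019] op 41.9 q6 -0.33
```

>>> carry_out:
  travel:
    - [0,0,-0.02]
    - [0,0,-0.04]
    - [0,0,-0.06]
    - [0,0,-0.06]
    - [0,0,-0.06]
  twist: [0,0,0,0,0]
  grip: [38,38,38,38,38]

```text
t: 8.45
eef_pos: [506.1, 135.8, 69.1]
tcp_rot: [-3.142, -0.0, 1.933]
ft_force: [-1.0, -0.0, -1.3]
opening: 41.9
grip_force: 24.9
```

>>> carry_out:
  travel:
    - [0,0,-0.01]
    - [0,0,-0.02]
    - [0,0,-0.03]
    - [0,0,-0.03]
    - [0,0,-0.03]
  twist: [0,0,0,0,0]
  grip: [38,38,38,38,38]

```text
t: 8.95
eef_pos: [506.1, 135.8, 67.9]
tcp_rot: [-3.142, 0.0, 1.933]
ft_force: [0.4, -0.2, -0.2]
opening: 41.9
grip_force: 24.9
```

```bash
python3 st.py
```

```text
8.95 [506.09 135.81  67.91] yaw 110.7 F [ 0.44 -0.17 -0.2 ] M [-0.028 -0.159 -0.06 ] op 41.9 q6 -0.33
```

>>> carry_out:
  travel:
    - [0,0,-0.01]
    - [0,0,-0.02]
    - [0,0,-0.03]
    - [0,0,-0.03]
    - [0,0,-0.03]
  twist: [0,0,0,0,0]
  grip: [38,38,38,38,38]

```text
t: 9.45
eef_pos: [506.1, 135.8, 66.7]
tcp_rot: [3.142, 0.0, 1.933]
ft_force: [-0.2, -0.1, -1.4]
opening: 41.8
grip_force: 24.9
```

```bash
python3 st.py
```

```text
9.45 [506.09 135.81  66.71] yaw 110.7 F [-0.22 -0.14 -1.38] M [-0.048 -0.11   0.036] op 41.8 q6 -0.33
```

>>> carry_out:
  travel:
    - [0,0,-0.01]
    - [0,0,-0.02]
    - [0,0,-0.03]
    - [0,0,-0.03]
    - [0,0,-0.03]
  twist: [0,0,0,0,0]
  grip: [38,38,38,38,38]

```text
t: 9.95
eef_pos: [506.2, 135.9, 65.7]
tcp_rot: [3.141, 0.0, 1.933]
ft_force: [-0.4, -0.1, 3.0]
opening: 41.6
grip_force: 24.9
```

```bash
python3 st.py
```

```text
9.95 [506.18 135.85  65.75] yaw 110.7 F [-0.37 -0.14  2.95] M [-0.077  0.027 -0.019] op 41.6 q6 -0.33
```

Contact on the thread's end: 3 N at TCP z 65.7, with the nut's underside about 16.7 mm above the plate. Now I back it off anticlockwise, following the climb of about 0.008 units of lift per unit of twist.

>>> carry_out:
  travel:
    - [0,0,0.002]
    - [0,0,0.004]
    - [0,0,0.006]
    - [0,0,0.008]
    - [0,0,0.008]
  twist: [0.25,0.5,0.75,1,1]
  grip: [38,38,38,38,38]

```text
t: 10.45
eef_pos: [506.2, 135.6, 65.9]
tcp_rot: [-3.142, 0.0, 2.039]
ft_force: [-2.2, -2.9, 3.1]
opening: 41.9
grip_force: 24.9
```

>>> carry_out:
  travel:
    - [0,0,0.002]
    - [0,0,0.004]
    - [0,0,0.006]
    - [0,0,0.008]
    - [0,0,0.008]
  twist: [0.25,0.5,0.75,1,1]
  grip: [38,38,38,38,38]

```text
t: 10.95
eef_pos: [506.2, 135.8, 66.2]
tcp_rot: [3.141, 0.0, 2.143]
ft_force: [-1.5, -3.6, 4.6]
opening: 41.6
grip_force: 24.9
```

```bash
python3 st.py
```

```text
10.95 [506.21 135.8   66.21] yaw 122.8 F [-1.55 -3.64  4.62] M [-0.498  0.125 -0.042] op 41.6 q6 -0.54
```

>>> carry_out:
  travel:
    - [-0.004,-0.012,0.002]
    - [-0.008,-0.025,0.004]
    - [-0.01,-0.025,0.005]
    - [-0.01,-0.025,0.007]
    - [-0.01,-0.025,0.007]
  twist: [0.25,0.5,0.75,1,1]
  grip: [38,38,38,38,38]

```text
t: 11.45
eef_pos: [505.9, 135.0, 66.5]
tcp_rot: [3.141, -0.0, 2.248]
ft_force: [-1.2, 0.4, 3.2]
opening: 41.9
grip_force: 24.9
```

```bash
python3 st.py
```

```text
11.45 [505.85 135.04  66.52] yaw 128.8 F [-1.16  0.38  3.21] M [ 0.052 -0.081 -0.001] op 41.9 q6 -0.64
```

>>> carry_out:
  travel:
    - [0,0,0.002]
    - [0,0,0.004]
    - [0,0,0.006]
    - [0,0,0.008]
    - [0,0,0.008]
  twist: [0.25,0.5,0.75,1,1]
  grip: [38,38,38,38,38]

```text
t: 11.95
eef_pos: [505.7, 134.8, 66.7]
tcp_rot: [3.141, 0.0, 2.353]
ft_force: [-0.1, 0.5, 3.1]
opening: 42.2
grip_force: 24.9
```

```bash
python3 st.py
```

```text
11.95 [505.72 134.84  66.75] yaw 134.8 F [-0.07  0.48  3.11] M [ 0.123 -0.115 -0.026] op 42.2 q6 -0.75
```

>>> carry_out:
  travel:
    - [0,0,0.002]
    - [0,0,0.004]
    - [0,0,0.006]
    - [0,0,0.008]
    - [0,0,0.008]
  twist: [0.25,0.5,0.75,1,1]
  grip: [38,38,38,38,38]

```text
t: 12.45
eef_pos: [505.6, 134.8, 66.9]
tcp_rot: [-3.141, -0.0, 2.458]
ft_force: [0.1, -0.5, 0.6]
opening: 42.0
grip_force: 24.9
```

>>> carry_out:
  travel:
    - [0,0,0.002]
    - [0,0,0.004]
    - [0,0,0.006]
    - [0,0,0.008]
    - [0,0,0.008]
  twist: [0.2,0.4,0.6,0.8,0.8]
  grip: [38,38,38,38,38]

```text
t: 12.95
eef_pos: [505.4, 134.8, 67.2]
tcp_rot: [-3.141, -0.0, 2.541]
ft_force: [0.7, 0.8, -0.3]
opening: 41.9
grip_force: 24.9
```

The upward force is gone at yaw about 141–146°, so the nut should be in its drop-in window. I'll lower it lightly in small steps.

>>> carry_out:
  travel:
    - [0,0,-0.02]
    - [0,0,-0.04]
    - [0,0,-0.06]
    - [0,0,-0.06]
    - [0,0,-0.06]
  twist: [0,0,0,0,0]
  grip: [38,38,38,38,38]

```text
t: 13.45
eef_pos: [505.7, 134.8, 64.9]
tcp_rot: [-3.142, -0.0, 2.54]
ft_force: [0.1, -0.1, -0.9]
opening: 42.2
grip_force: 24.9
```

```bash
python3 st.py
```

```text
13.45 [505.65 134.8   64.94] yaw 145.5 F [ 0.1  -0.14 -0.86] M [ 0.02  -0.164 -0.014] op 42.2 q6 -0.94
```

>>> carry_out:
  travel:
    - [0,0,-0.01]
    - [0,0,-0.02]
    - [0,0,-0.03]
    - [0,0,-0.035]
    - [0,0,-0.035]
  twist: [0,0,0,0,0]
  grip: [38,38,38,38,38]

```text
t: 13.95
eef_pos: [505.7, 134.8, 63.5]
tcp_rot: [-3.142, -0.0, 2.54]
ft_force: [-0.0, 0.1, -1.0]
opening: 41.8
grip_force: 24.9
```

>>> carry_out:
  travel:
    - [0,0,-0.005]
    - [0,0,-0.01]
    - [0,0,-0.015]
    - [0,0,-0.02]
    - [0,0,-0.02]
  twist: [0,0,0,0,0]
  grip: [38,38,38,38,38]

```text
t: 14.45
eef_pos: [505.6, 134.8, 62.8]
tcp_rot: [-3.142, -0.0, 2.54]
ft_force: [-0.5, 0.3, 0.0]
opening: 41.9
grip_force: 24.9
```

```bash
python3 st.py
```

```text
14.45 [505.65 134.82  62.75] yaw 145.5 F [-0.5   0.29  0.03] M [-0.005 -0.112  0.054] op 41.9 q6 -0.94
```

>>> carry_out:
  travel:
    - [0,0,-0.005]
    - [0,0,-0.01]
    - [0,0,-0.015]
    - [0,0,-0.02]
    - [0,0,-0.02]
  twist: [0,0,0,0,0]
  grip: [38,38,38,38,38]

```text
t: 14.95
eef_pos: [505.7, 134.8, 62.0]
tcp_rot: [-3.142, -0.0, 2.54]
ft_force: [-0.8, 0.1, -1.3]
opening: 41.7
grip_force: 24.9
```

```bash
python3 st.py
```

```text
14.95 [505.66 134.82  61.96] yaw 145.5 F [-0.81  0.1  -1.35] M [-0.039 -0.17   0.014] op 41.7 q6 -0.94
```

>>> carry_out:
  travel:
    - [0,0,-0.01]
    - [0,0,-0.02]
    - [0,0,-0.03]
    - [0,0,-0.03]
    - [0,0,-0.03]
  twist: [0,0,0,0,0]
  grip: [38,38,38,38,38]

```text
t: 15.45
eef_pos: [505.7, 134.8, 60.8]
tcp_rot: [3.142, -0.0, 2.54]
ft_force: [-0.2, 0.2, -1.2]
opening: 41.9
grip_force: 24.9
```

```bash
python3 st.py
```

```text
15.45 [505.69 134.83  60.8 ] yaw 145.5 F [-0.22  0.16 -1.24] M [-0.027 -0.19   0.025] op 41.9 q6 -0.94
```

>>> carry_out:
  travel:
    - [0,0,-0.01]
    - [0,0,-0.02]
    - [0,0,-0.03]
    - [0,0,-0.04]
    - [0,0,-0.04]
  twist: [0,0,0,0,0]
  grip: [38,38,38,38,38]

```text
t: 15.95
eef_pos: [505.6, 134.8, 59.1]
tcp_rot: [-3.141, -0.0, 2.54]
ft_force: [-0.9, 0.9, -0.8]
opening: 41.7
grip_force: 24.9
```

>>> carry_out:
  travel:
    - [0,0,-0.005]
    - [0,0,-0.01]
    - [0,0,-0.015]
    - [0,0,-0.02]
    - [0,0,-0.02]
  twist: [0,0,0,0,0]
  grip: [38,38,38,38,38]

```text
t: 16.45
eef_pos: [505.7, 134.8, 58.4]
tcp_rot: [-3.142, -0.0, 2.54]
ft_force: [0.2, -0.1, -0.8]
opening: 42.1
grip_force: 24.9
```

```bash
python3 st.py
```

```text
16.45 [505.66 134.8   58.37] yaw 145.5 F [ 0.25 -0.13 -0.77] M [ 0.007 -0.191  0.03 ] op 42.1 q6 -0.94
```

>>> carry_out:
  travel:
    - [0,0,-0.005]
    - [0,0,-0.01]
    - [0,0,-0.015]
    - [0,0,-0.02]
    - [0,0,-0.02]
  twist: [0,0,0,0,0]
  grip: [38,38,38,38,38]

```text
t: 16.95
eef_pos: [505.7, 134.8, 57.6]
tcp_rot: [-3.142, -0.0, 2.54]
ft_force: [-0.0, 1.1, -0.3]
opening: 41.8
grip_force: 24.9
```

```bash
python3 st.py
```

```text
16.95 [505.69 134.8   57.57] yaw 145.5 F [-0.    1.12 -0.28] M [ 0.032 -0.113  0.027] op 41.8 q6 -0.94
```

>>> carry_out:
  travel:
    - [0,0,-0.005]
    - [0,0,-0.01]
    - [0,0,-0.015]
    - [0,0,-0.02]
    - [0,0,-0.02]
  twist: [0,0,0,0,0]
  grip: [38,38,38,38,38]

```text
t: 17.45
eef_pos: [505.7, 134.8, 56.8]
tcp_rot: [-3.142, 0.0, 2.54]
ft_force: [0.1, -0.6, -1.2]
opening: 41.8
grip_force: 24.9
```

```bash
python3 st.py
```

```text
17.45 [505.69 134.83  56.78] yaw 145.5 F [ 0.07 -0.57 -1.19] M [ 0.023 -0.136  0.028] op 41.8 q6 -0.94
```

>>> carry_out:
  travel:
    - [0,0,-0.005]
    - [0,0,-0.01]
    - [0,0,-0.015]
    - [0,0,-0.02]
    - [0,0,-0.02]
  twist: [0,0,0,0,0]
  grip: [38,38,38,38,38]

```text
t: 17.95
eef_pos: [505.8, 134.8, 56.5]
tcp_rot: [3.142, 0.0, 2.54]
ft_force: [-3.0, -0.4, 4.7]
opening: 41.7
grip_force: 24.9
```

```bash
python3 st.py
```

```text
17.95 [505.81 134.79  56.45] yaw 145.5 F [-3.03 -0.37  4.74] M [-0.073  0.251 -0.01 ] op 41.7 q6 -0.94
```

Floor felt at TCP z 56.5, a drop of 10.4 mm, so the thread is in. Now clockwise, about 0.008 units down per unit of twist, starting slightly off the floor.

>>> carry_out:
  travel:
    - [-0.006,0,0.008]
    - [-0.006,0,0.006]
    - [-0.006,0,0.004]
    - [-0.006,0,0.002]
    - [-0.006,0,0.002]
  twist: [-0.2,-0.5,-0.8,-1,-1]
  grip: [38,38,38,38,38]

```text
t: 18.45
eef_pos: [505.8, 134.8, 56.2]
tcp_rot: [3.141, 0.0, 2.435]
ft_force: [0.4, -0.3, 1.7]
opening: 41.8
grip_force: 24.9
```

```bash
python3 st.py
```

```text
18.45 [505.75 134.78  56.2 ] yaw 139.5 F [ 0.43 -0.27  1.68] M [-0.055 -0.213 -0.062] op 41.8 q6 -0.83
```

>>> carry_out:
  travel:
    - [0,0,-0.002]
    - [0,0,-0.004]
    - [0,0,-0.006]
    - [0,0,-0.008]
    - [0,0,-0.008]
  twist: [-0.4,-0.8,-1.2,-1.5,-1.5]
  grip: [38,38,38,38,38]

```text
t: 18.95
eef_pos: [505.5, 134.8, 55.7]
tcp_rot: [3.142, -0.0, 2.278]
ft_force: [-0.7, 0.3, 1.5]
opening: 42.0
grip_force: 24.9
```

```bash
python3 st.py
```

```text
18.95 [505.46 134.83  55.73] yaw 130.5 F [-0.73  0.33  1.49] M [-0.066 -0.059 -0.042] op 42.0 q6 -0.67
```

>>> carry_out:
  travel:
    - [0,0,-0.003]
    - [0,0,-0.006]
    - [0,0,-0.009]
    - [0,0,-0.013]
    - [0,0,-0.013]
  twist: [-0.5,-1,-1.5,-2,-2]
  grip: [38,38,38,38,38]

```text
t: 19.45
eef_pos: [505.3, 134.9, 55.1]
tcp_rot: [-3.141, -0.0, 2.069]
ft_force: [-0.8, 1.0, 0.9]
opening: 41.7
grip_force: 24.9
```

```bash
python3 st.py
```

```text
19.45 [505.35 134.85  55.14] yaw 118.6 F [-0.81  1.01  0.88] M [-0.029 -0.161  0.006] op 41.7 q6 -0.47
```

>>> carry_out:
  travel:
    - [0,0,-0.004]
    - [0,0,-0.008]
    - [0,0,-0.012]
    - [0,0,-0.016]
    - [0,0,-0.016]
  twist: [-0.5,-1,-1.5,-2,-2]
  grip: [38,38,38,38,38]

```text
t: 19.95
eef_pos: [505.4, 134.8, 54.5]
tcp_rot: [-3.141, -0.0, 1.861]
ft_force: [0.0, -0.1, 0.1]
opening: 41.5
grip_force: 24.9
```

>>> carry_out:
  travel:
    - [0,0,-0.004]
    - [0,0,-0.008]
    - [0,0,-0.012]
    - [0,0,-0.015]
    - [0,0,-0.015]
  twist: [-0.5,-1,-1.5,-2,-2]
  grip: [38,38,38,38,38]

```text
t: 20.45
eef_pos: [505.3, 134.8, 53.9]
tcp_rot: [-3.141, -0.0, 1.652]
ft_force: [-0.7, 0.5, 0.1]
opening: 41.7
grip_force: 24.9
```

```bash
python3 st.py
```

```text
20.45 [505.34 134.82  53.85] yaw 94.7 F [-0.67  0.48  0.14] M [-0.059 -0.12  -0.011] op 41.7 q6 -0.05
```

>>> carry_out:
  travel:
    - [0,0,-0.004]
    - [0,0,-0.008]
    - [0,0,-0.012]
    - [0,0,-0.016]
    - [0,0,-0.016]
  twist: [-0.5,-1,-1.5,-2,-2]
  grip: [38,38,38,38,38]

```text
t: 20.95
eef_pos: [505.3, 134.8, 53.2]
tcp_rot: [-3.141, 0.0, 1.443]
ft_force: [-1.2, 0.9, -1.4]
opening: 41.9
grip_force: 24.9
```

>>> carry_out:
  travel:
    - [0,0,-0.004]
    - [0,0,-0.008]
    - [0,0,-0.012]
    - [0,0,-0.016]
    - [0,0,-0.016]
  twist: [-0.5,-1,-1.5,-2,-2]
  grip: [38,38,38,38,38]

```text
t: 21.45
eef_pos: [505.3, 134.8, 52.6]
tcp_rot: [-3.141, 0.0, 1.234]
ft_force: [-0.1, 0.9, -0.1]
opening: 42.2
grip_force: 24.9
```

```bash
python3 st.py
```

```text
21.45 [505.32 134.81  52.59] yaw 70.7 F [-0.09  0.94 -0.05] M [-0.04  -0.064  0.062] op 42.2 q6 0.37
```

>>> carry_out:
  travel:
    - [0,0,-0.004]
    - [0,0,-0.008]
    - [0,0,-0.012]
    - [0,0,-0.016]
    - [0,0,-0.016]
  twist: [-0.5,-1,-1.5,-2,-2]
  grip: [38,38,38,38,38]

```text
t: 21.95
eef_pos: [505.3, 134.8, 51.9]
tcp_rot: [-3.141, 0.0, 1.024]
ft_force: [0.5, -0.2, -0.4]
opening: 42.1
grip_force: 24.9
```

>>> carry_out:
  travel:
    - [0,0,-0.004]
    - [0,0,-0.008]
    - [0,0,-0.012]
    - [0,0,-0.016]
    - [0,0,-0.016]
  twist: [-0.5,-1,-1.5,-2,-2]
  grip: [38,38,38,38,38]

```text
t: 22.45
eef_pos: [505.4, 134.8, 51.4]
tcp_rot: [-3.141, 0.0, 0.815]
ft_force: [-0.4, 0.5, -1.0]
opening: 42.0
grip_force: 24.9
```

```bash
python3 st.py
```

```text
22.45 [505.36 134.81  51.35] yaw 46.7 F [-0.4   0.46 -0.97] M [-0.069  0.023 -0.043] op 42.0 q6 0.79
```

>>> carry_out:
  travel:
    - [0,0,-0.004]
    - [0,0,-0.008]
    - [0,0,-0.012]
    - [0,0,-0.016]
    - [0,0,-0.016]
  twist: [-0.5,-1,-1.5,-2,-2]
  grip: [38,38,38,38,38]

```text
t: 22.95
eef_pos: [505.4, 134.8, 50.7]
tcp_rot: [-3.142, 0.0, 0.606]
ft_force: [-0.5, -1.2, -0.4]
opening: 41.9
grip_force: 24.9
```

>>> carry_out:
  travel:
    - [0,0,-0.004]
    - [0,0,-0.008]
    - [0,0,-0.012]
    - [0,0,-0.016]
    - [0,0,-0.016]
  twist: [-0.5,-1,-1.5,-2,-2]
  grip: [38,38,38,38,38]

```text
t: 23.45
eef_pos: [505.4, 134.8, 50.1]
tcp_rot: [-3.142, 0.0, 0.396]
ft_force: [-0.7, -0.3, -1.2]
opening: 42.1
grip_force: 24.9
```

```bash
python3 st.py
```

```text
23.45 [505.4  134.81  50.11] yaw 22.7 F [-0.71 -0.3  -1.24] M [-0.017  0.024  0.02 ] op 42.1 q6 1.21
```

>>> carry_out:
  travel:
    - [0,0,-0.003]
    - [0,0,-0.005]
    - [0,0,-0.008]
    - [0,0,-0.012]
    - [0,0,-0.012]
  twist: [-0.4,-0.7,-1.1,-1.5,-1.5]
  grip: [38,38,38,38,38]

```text
t: 23.95
eef_pos: [505.4, 134.8, 49.7]
tcp_rot: [-3.142, 0.0, 0.239]
ft_force: [-0.1, -0.6, 0.1]
opening: 41.9
grip_force: 24.9
```

```bash
python3 st.py
```

```text
23.95 [505.4  134.81  49.65] yaw 13.7 F [-0.08 -0.57  0.06] M [-0.055 -0.012  0.014] op 41.9 q6 1.36
```

>>> carry_out:
  travel:
    - [0,0,-0.002]
    - [0,0,-0.004]
    - [0,0,-0.006]
    - [0,0,-0.008]
    - [0,0,-0.008]
  twist: [-0.25,-0.5,-0.75,-1,-1]
  grip: [38,38,38,38,38]

```text
t: 24.45
eef_pos: [505.5, 134.8, 49.4]
tcp_rot: [3.142, -0.0, 0.131]
ft_force: [0.8, 0.6, -0.8]
opening: 41.8
grip_force: 24.9
```

>>> carry_out:
  travel:
    - [0,0,-0.002]
    - [0,0,-0.004]
    - [0,0,-0.006]
    - [0,0,-0.008]
    - [0,0,-0.008]
  twist: [-0.25,-0.5,-0.75,-1,-1]
  grip: [38,38,38,38,38]

```text
t: 24.95
eef_pos: [505.4, 134.8, 49.0]
tcp_rot: [3.142, 0.0, 0.026]
ft_force: [-0.8, 0.9, -0.3]
opening: 42.2
grip_force: 24.9
```

```bash
python3 st.py
```

```text
24.95 [505.44 134.81  49.02] yaw 1.5 F [-0.8   0.9  -0.31] M [ 0.035  0.024 -0.014] op 42.2 q6 1.58
```

>>> carry_out:
  travel:
    - [0,0,-0.002]
    - [0,0,-0.004]
    - [0,0,-0.006]
    - [0,0,-0.008]
    - [0,0,-0.008]
  twist: [-0.25,-0.5,-0.75,-1,-1]
  grip: [38,38,38,38,38]

```text
t: 25.45
eef_pos: [505.5, 134.8, 48.8]
tcp_rot: [-3.142, -0.0, -0.079]
ft_force: [0.7, -0.4, 0.3]
opening: 42.2
grip_force: 24.9
```

```bash
python3 st.py
```

```text
25.45 [505.55 134.83  48.81] yaw -4.5 F [ 0.65 -0.39  0.26] M [ 0.075  0.054 -0.015] op 42.2 q6 1.68
```

>>> carry_out:
  travel:
    - [0,0,-0.002]
    - [0,0,-0.004]
    - [0,0,-0.006]
    - [0,0,-0.006]
    - [0,0,-0.006]
  twist: [-0.25,-0.5,-0.7,-0.7,-0.7]
  grip: [38,38,38,38,38]

```text
t: 25.95
eef_pos: [505.8, 134.8, 48.8]
tcp_rot: [-3.141, -0.001, -0.151]
ft_force: [-0.8, 0.5, 4.2]
opening: 41.7
grip_force: 24.9
```

```bash
python3 st.py
```

```text
25.95 [505.79 134.84  48.79] yaw -8.7 F [-0.83  0.45  4.22] M [ 0.071  0.109 -0.121] op 41.7 q6 1.76
```

The flange is on the plate: z is stuck at 48.8 (underside about 34), Fz rose to 4 N, and it has turned 154° since the drop-in. Now release and retreat straight up.

>>> carry_out:
  travel:
    - [0,0,0.006]
    - [0,0,0.006]
    - [0,0,0.006]
    - [0,0,0.006]
    - [0,0,0.006]
  twist: [0,0,0,0,0]
  grip: [42,46,52,58,62]

```text
t: 26.45
eef_pos: [505.2, 134.8, 48.5]
tcp_rot: [3.141, 0.0, -0.151]
ft_force: [0.6, 0.2, 0.2]
opening: 61.7
grip_force: 0.0
```

>>> carry_out:
  travel:
    - [0,0,0]
    - [0,0,0.2]
    - [0,0,0.7]
    - [0,0,1.3]
    - [0,0,2.0]
  twist: [0,0,0,0,0]
  grip: [64,64,64,64,64]

```text
t: 26.95
eef_pos: [504.9, 134.8, 129.5]
tcp_rot: [3.141, 0.001, -0.151]
ft_force: [1.1, 0.0, -0.4]
opening: 63.7
grip_force: 0.0
```

>>> carry_out:
  travel:
    - [0,0,0.6]
    - [-0.6,-0.6,0.8]
    - [-1.3,-1.4,0.8]
    - [-2.0,-2.2,0.8]
    - [-2.0,-2.2,0.8]
  twist: [0,0,0,0,0]
  grip: [64,64,64,64,64]

```text
t: 27.45
eef_pos: [422.6, 44.8, 160.7]
tcp_rot: [3.141, 0.002, -0.154]
ft_force: [-0.6, -0.8, -0.7]
opening: 63.8
grip_force: 0.0
```

```bash
python3 - <<'E'
from h import *
s=read_state();print(s["t"],s["eef_pos"],s["ft_force"],s["opening"])
sm=camera_model("scene"); S=camera("scene"); W=camera("wrist"); cv2.imwrite("pics/w5.png",np.hstack([cv2.resize(S[130:230,150:270],(480,400)),cv2.resize(W,(320,240))[:400] if 0 else cv2.copyMakeBorder(cv2.resize(W,(320,240)),0,160,0,0,0)])[:,:,::-1])
n,l,st,c=cv2.connectedComponentsWithStats(green(S))
for i in range(1,n):
    if st[i,4]>60: print(st[i],c[i])
E
```

```text
27.45 [422.57959078  44.83059676 160.66289773] [-0.61652284 -0.77589952 -0.70900627] 63.783861783167026
[205 171  20  18 237] [214.58227848 181.04219409]
```

View pics/w5.png

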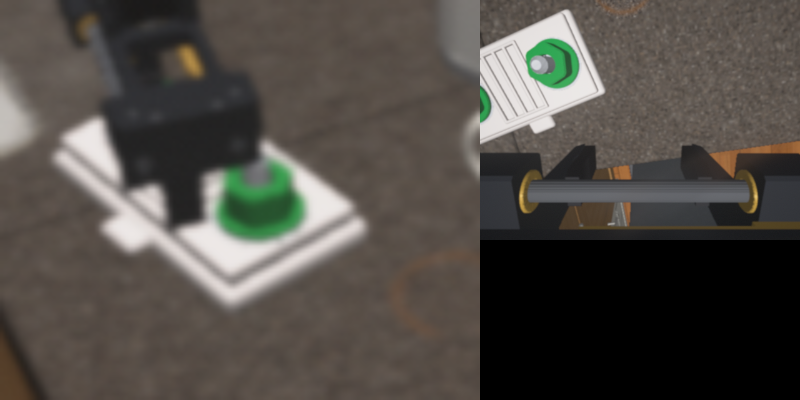

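The nut sits level on the plate with the stud through it, and the gripper is clear of everything.

```bash
python3 -c "
from cell import *
print(job_done())"
```

```text
the job is handed in; nothing more can be done
None
```

The loose nut is screwed down until its flange rests on the pressure plate (measured underside about 34 mm up), released, and the job is handed in at about 27 s; every force reading stayed under 6 N, and the arm kept well clear of the mug, timer and tin.

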